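Open the hearing-aid drying jar in its holder

TASK

Set the closed square jar down into the square wooden holder, which keeps it from turning, and unscrew its tight cap anticlockwise, turning only until the threads let go (well under a quarter turn relative to the jar). Then lift the cap and finish while still holding it, level and still, over the middle of the jar's mouth with its lower rim about 2 cm clear; the jar stays seated in the holder. Do not tip the jar over or shift the mug, the bottle opener or the round tin.

Things in the scene. Friction and masses are not known exactly. Their poses are not given: they have to be found in the camera images.
- jar: Loose square white stoneware jar, 0.21 to 0.4 kg, standing closed on the table. Body 52 x 52 mm, 56 mm high; above it a round neck 40 mm wide up to the mouth. 92 mm high with the cap closed. Origin: centre of the underside; z up, x, y square to its sides. It fits the holder in any of four quarter turns and can be lifted and carried by its closed cap.
- cap: Round bare aluminium screw cap of the jar, 45 g, 60 mm across (18 flat facets), 20 mm high; closed, its lower rim is 72 mm above the jar's underside, 16 mm above the jar's square shoulder. Origin: centre of its lower rim; z up. Its x axis starts 0 to 7 degrees anticlockwise, seen from above, of the jar's x axis.
- jar_mouth (a point): Centre of the jar's mouth, 87 mm above its underside, axes as the jar's. A rubber seal here pushes the cap up with about 10 N, so three lugs in the cap bind under sloping ledges on the neck: it turns stiffly (0.2 to 0.4 N m).
- cap_top (a point): Centre of the cap's top, 20 mm above its lower rim, axes as the cap's. The cap comes free about 45 degrees anticlockwise of the jar's x axis, having risen 2 mm; the seal then lifts it to 3.5 mm above closed. From 45 to 100 degrees it lifts straight off; over 85 counts as overturned. Clockwise it meets a stop.
- holder_in (a point): Centre of the floor of the well in the holder, a light wooden block fixed to the table, 84 x 84 mm, 38 mm high, with a square well 58 x 58 mm, open at the top and 25 mm deep (floor 13 mm above the table). z up; x, y square to the sides. The seated jar has 3 mm play all round and turns about 7 degrees either way before it catches.
- mug: Grey mug with a handle, 76 mm in diameter, 85 mm high, loose; a bystander that starts on the other side of the holder from the jar. Origin: centre of the underside; handle at +y.
- opener: Flat steel bottle opener, about 120 x 40 x 5 mm, lying loose on the table; a bystander. Origin: under its handle's middle, x along it.
- tin: Round flat steel tin, 63 mm in diameter, 22 mm high, loose; a bystander. Origin: centre of the underside.
Mind the look-alikes: they are no part of the job. There is more than one size of the part that bears holder_in; the job needs the smaller. There is more than one size of the jar; the one meant has the size given above.

How it is judged:
By the outcome, as a careful person would: the job done as asked, in the order asked, and still so for the second after the job is handed in, while the arm keeps its last pose, push and grip.
It also fails if it takes over 42 s, if anything falls off the work surface, if the arm or the gripper's body presses on something with over 40 N, if the wrist force passes 120 N, or if a joint passes its speed limit or range.

ROBOT

A 6-joint arm with a two-finger parallel gripper is mounted at the origin on the work surface. World frame = base frame: x ahead of the robot, y to its left, z up, the work surface at z = 0. Lengths are in m, angles in rad, forces in N, time in s.
With the tool pointing down it reaches from about 0.375 to 0.825 m from the base axis. Payload 5.5 kg.
Tool frame: the origin (TCP) lies midway between the tips of the shut fingers; the grasp point (between the pads) lies r.hold_point_z behind it (r.hold_point_z is the distance from the TCP to the grasp point, in m); z points along the fingers, y is the line along which they close (so a half turn about z gives the same grasp; the last joint's range is limited). The gripper opens to 85 mm and grips with 20 to 120 N. Pads are 22 mm wide; open, the fingers measure 114 mm over their backs; the gripper's body (76 mm by 85 mm) begins 54 mm behind the grasp point. The pads swing forward as they close: fully open they stand 13 mm farther back than shut.
Start: joints at [1.122, 0.314, -0.047, 1.21, 0, 1.571], TCP at [0.26, 0.541, 0.231] pointing down, gripper open.
Joint ranges: [-2.67, 2.67], [-0.69, 1.73], [-1.03, 1.25], [-2.08, 2.16], [-1.42, 1.45], [-3.14, 3.14]. Speed limits (rad/s): [2.39, 2.39, 3.01, 3.14, 3.14, 3.14].

INTERFACE

Orientations are given as a 3x3 rotation matrix whose columns are the frame's x, y, z axes.
In Python, from bench import r, snapshot, camera_info, recognise, tip_of gives the robot as it stands. The module is installed in compiled form; this text tells all that it offers.
- The arm moves only by the shell command python3 -m crank 'ROWS' [FORCE]. ROWS is text: rows parted by semicolons, each of 5 numbers parted by spaces: the shift along the tool's x, y, z in units of 25 mm (1.0 is 25 mm), then the turn about the tool's z in units of 5 degrees (1.0 is 5 degrees), then the closure, from 0 (fully open) to 1 (shut). A call has exactly 10 rows; each row is the pose to reach, as a shift and turn from the pose commanded when the call began, along the tool's axes at that moment; what a row does not reach only later rows make up. A row lasts 1/12 s, in which the tool goes at most 41.7 mm and 7.16 degrees, less where a joint would pass 70% of its speed; a pose out of reach is approached as far as the arm can. A call with a gripper value outside its range is refused whole. The fingers move at their own pace and stop on an object; FORCE is the grip in N (left out, the last holds). Time passes only in rows, so rows that repeat a pose let the fingers close, or fill a call up. It gives the time, the measured TCP pose, the force, the opening and the grip force at its end, in the units of the state.
- r.observe(): the state, without advancing time (a new reading comes with each control period).
- snapshot(name): name is "scene" or "top" or "wrist"; returns (picture, depth): 420x560x3 uint8, blue, green, red; 420x560 float32, m along the optical axis (not along the pixel's ray), 0 where there is no reading.
- camera_info(name): a dict with "fx", "fy", "cx", "cy" (pixels), "R" (3x3) and "t" (3): a world point X has camera coordinates R X + t. Camera axes: x right, y down, z forward; pixel columns grow to the right and rows downward; lengths in m; the calibration is good to about 2 mm. A picture is of the moment at which its call begins: read the wrist's pose just before it. camera_info takes no time and is no camera call; for the wrist camera it gives the pose at the moment of the call.
- r.sign_off(): hands the job in; it is judged then, once.
Trained networks look in the newest picture that a camera, given by its name, has taken for a name from the list of things; names that differ only in an ending like _2 or _b are one class to them, and where a whole thing is asked for, a point or a joint stands for the part that bears it (a point fixed in the world has none). Each returns a list of dicts, best first, with "score" (0 to 1); they miss things now and then, are a little off and sometimes report something else, mostly with a low value. They report only what shows in the picture. A call takes as long as a camera call. They do not tell look-alikes from the thing itself.
- recognise(camera, query): "centre" ([column, row] in pixels, amid what is visible of it).
- tip_of(camera, query): "centre" ([column, row] in pixels: a listed point, or the origin of a listed thing).
The state is a dict: "clock": time; "joint_pos": joint angles; "qvel": joint speeds; "joint_efforts": joint torques, N m; "tool_pos": TCP position; "tool_rot": TCP orientation; "contact_force": force on the tool from outside, world axes, zero at the start; "torque": the same for the moment, N m; "finger_gap": finger opening in m; "grip_force": force on a finger pad.
Only numpy, scipy, OpenCV 4.12 (cv2) and the standard library are available. Lean on these libraries where they do the work, as an engineer would, in place of code of your own. Each camera call takes 0.05 s, during which the arm holds its last target. There are 200 camera calls.

## Working session

There is one attempt and no reset: what is moved stays moved. The work goes in short steps, Python scripts to look and compute and a shell command to move; the robot and the scene stay as the last step left them, time stands still between calls to the robot, and variables do not carry over. Pictures are saved under pics/ and viewed, at most 10 in all, crops included, and the job is handed in when it is done.

```bash
mkdir -p pics
python3 - <<'E'
from bench import r, snapshot, camera_info, recognise, tip_of
import cv2, numpy as np
s=r.observe()
print({k:np.round(v,3).tolist() for k,v in s.items()}, r.hold_point_z)
for c in ["scene","top"]:
    im,d=snapshot(c); cv2.imwrite(f"pics/{c}0.png",im); np.save(f"pics/{c}0.npy",d)
    ci=camera_info(c); R=np.array(ci["R"]);t=np.array(ci["t"])
    print(c,np.round(-R.T@t,3),np.round(R,2).tolist())
    for q in ["jar","cap","jar_mouth","cap_top","holder_in","mug","opener","tin"]:
        for f in (recognise,tip_of):
            for o in f(c,q):
                u,v=o["centre"]; z=d[int(round(v)),int(round(u))]
                p=R.T@(np.array([(u-ci["cx"])/ci["fx"]*z,(v-ci["cy"])/ci["fy"]*z,z])-t)
                print(c,q,f.__name__,round(o["score"],2),np.round([u,v],1),np.round(p,3))
E
```

```text
{'clock': 0.0, 'joint_pos': [1.122, 0.314, -0.048, 1.21, 0.0, 1.571], 'qvel': [-0.001, -0.0, 0.0, 0.0, -0.001, 0.001], 'joint_efforts': [0.001, -53.959, 33.975, 0.019, 0.0, -0.0], 'tool_pos': [0.26, 0.54, 0.23], 'tool_rot': [[-0.901, 0.434, -0.001], [0.434, 0.901, -0.001], [0.0, -0.002, -1.0]], 'contact_force': [-0.165, 0.035, -0.22], 'torque': [0.026, 0.012, -0.007], 'grip_force': 0.0, 'finger_gap': 0.086} 0.0187
scene [ 1.346 -0.362  1.06 ] [[0.39, 0.92, 0.02], [0.69, -0.28, -0.67], [-0.61, 0.27, -0.74]]
scene jar call 0.65 [342.1 142. ] [0.366 0.242 0.083]
scene jar call 0.61 [349.6 184.9] [0.499 0.2   0.055]
scene jar call 0.84 [340.7 157.4] [0.379 0.236 0.039]
scene jar call 0.67 [346.2 188.9] [0.49  0.197 0.033]
scene jar call 0.53 [352.3 165.7] [0.472 0.217 0.095]
scene cap call 0.55 [348.4 170.6] [0.485 0.199 0.095]
scene cap call 0.62 [353.1 165. ] [0.469 0.221 0.093]
scene cap call 0.6 [350.9 174.6] [0.488 0.206 0.081]
scene jar_mouth call 0.83 [343.8 143.4] [0.374 0.243 0.084]
scene jar_mouth call 0.57 [347.8 184.6] [0.489 0.2   0.047]
scene jar_mouth call 0.72 [344.7 123.
[... 1447 characters left out ...]
 251.7] [0.461 0.192 0.055]
top jar_mouth call 0.58 [176.6 245.9] [0.47  0.216 0.091]
top cap_top call 0.69 [176.8 245.5] [0.471 0.215 0.091]
top cap_top call 0.62 [268.6 130.9] [0.738 0.043 0.008]
top cap_top call 0.77 [176.6 244.4] [0.473 0.216 0.091]
top holder_in call 0.84 [162.2 174.9] [0.635 0.277 0.021]
top holder_in call 0.83 [164.5 176.7] [0.631 0.272 0.021]
top holder_in call 0.6 [266.6 196.1] [0.584 0.046 0.016]
top mug call 0.66 [391.6 249.3] [ 0.465 -0.221  0.004]
top opener call 0.58 [268.3 134.6] [0.731 0.043 0.005]
top opener call 0.8 [268.3 128.4] [0.746 0.043 0.005]
top tin call 0.58 [404.9 145.5] [ 0.692 -0.26   0.023]
top tin call 0.78 [402.2 146.4] [ 0.69  -0.254  0.022]
```

View pics/top0.png

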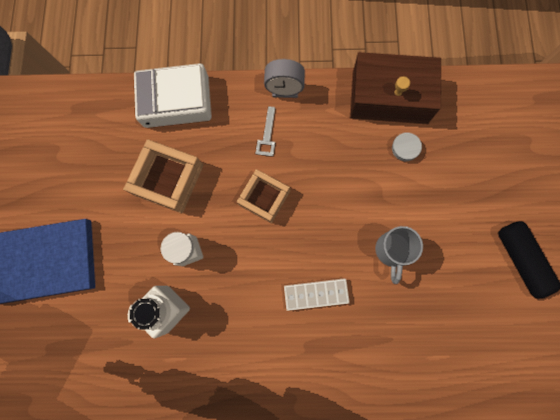

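View pics/scene0.png

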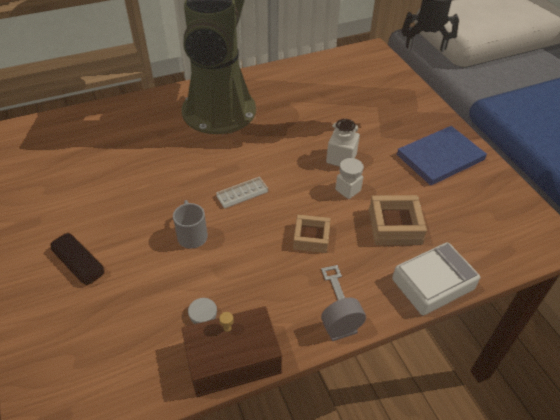

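The top picture shows the white-capped jar at about (178,249), the larger look-alike jar at (150,312), the small holder at (265,195) and the big one at (163,176). The mug is at (402,250), the opener at (268,130) and the tin at (407,147). The scene picture agrees: jar at (350,178), small holder at (312,233).

```bash
cat > h.py <<'E'
import numpy as np, cv2
from bench import r, snapshot, camera_info
def cloud(c,d,ci=None):
    ci=ci or camera_info(c); R=np.array(ci["R"]);t=np.array(ci["t"])
    v,u=np.mgrid[:d.shape[0],:d.shape[1]]; m=d>0; z=d[m]
    P=np.c_[(u[m]-ci["cx"])/ci["fx"]*z,(v[m]-ci["cy"])/ci["fy"]*z,z]
    return (P-t)@R
def near(P,x,y,rad,z0,z1):
    return P[(np.hypot(P[:,0]-x,P[:,1]-y)<rad)&(P[:,2]>z0)&(P[:,2]<z1)]
def rect(Q): # robust rectangle: centre, size, angle
    (c,s,a)=cv2.minAreaRect((Q[:,:2]*1000).astype(np.float32)); return np.round(c,1),np.round(s,1),round(a%90,1),len(Q)
def circ(Q):
    c,rad=cv2.minEnclosingCircle((Q[:,:2]*1000).astype(np.float32)); return np.round(c,1),round(rad,1),np.round(np.median(Q[:,2])*1000,1)
E
python3 - <<'E'
from h import *
for c in ["scene","top"]:
    P=cloud(c,np.load(f"pics/{c}0.npy"))
    for z0,z1 in ((.034,.042),(.030,.045)): 
        Q=near(P,.582,.05,.07,z0,z1); print(c,"holder",rect(Q),np.median(Q[:,2]))
    Q=near(P,.469,.217,.045,.086,.098); print(c,"cap",circ(Q),rect(Q),Q[:,:2].mean(0))
    Q=near(P,.469,.217,.045,.01,.053); print(c,"body",rect(Q))
    Q=near(P,.469,.217,.045,.053,.062); print(c,"shoulder",rect(Q))
    Q=near(P,.469,.217,.045,.01,.062); print(c,"both",rect(Q))
    Q=near(P,.582,.05,.02,.005,.02); print(c,"floor",np.median(Q[:,2]))
    Q=near(P,.36,.24,.06,.1,.2);print("bigjar",circ(Q))
E
```

```text
scene holder (array([584. ,  53.4]), array([83.6, 88.8]), 60.1, 468) 0.03764528293662389
scene holder (array([584. ,  53.4]), array([83.8, 91.2]), 59.9, 558) 0.037216516155533216
scene cap (array([467.2, 215.5]), 32.8, np.float64(92.6)) (array([468.9, 217.5]), array([58.1, 61.9]), 60.0, 317) [0.46989356 0.21616674]
scene body (array([484.5, 208.7]), array([69.4, 40.4]), 62.1, 303)
scene shoulder (array([470.3, 216.3]), array([51.2, 52.1]), 19.5, 92)
scene both (array([470.1, 214.6]), array([57.2, 52.4]), 23.7, 395)
scene floor 0.01347148999893141
bigjar (array([347.4, 259.6]), 36.2, np.float64(122.4))
top holder (array([582.9,  53.9]), array([84.8, 84.4]), 60.1, 801) 0.03811950772193546
top holder (array([582.9,  53.9]), array([84.8, 84.4]), 60.1, 843) 0.03799153853699413
top cap (array([467. , 217.7]), 30.5, np.float64(92.7)) (array([466.8, 217.4]), array([58.9, 60. ]), 10.6, 777) [0.4666513  0.21693076]
top body (array([459.6, 202.5]), array([36. , 69.7]), 63.8, 182)
top shoulder (array([461.2, 202.6]), array([35.2, 67.8]), 68.1, 58)
top both (array([460.6, 202.8]), array([37.5, 69.7]), 66.3, 240)
top floor 0.013761219224189998
bigjar (array([345.8, 259.8]), 35.2, np.float64(123.4))
```

```bash
python3 -m crank '-1.5 -0.9 0 -0.5 0; -3 -1.8 0 -1 0; -4.5 -2.7 0 -1 0; -6 -3.7 0 -1 0; -7.5 -4.6 0 -1 0; -9 -5.5 0 -1 0; -10.5 -6.4 0 -1 0; -12 -7.3 0 -1 0; -13.1 -8.05 0 -1 0; -13.1 -8.05 0 -1 0'
python3 - <<'E'
from h import *
s=r.observe(); print(s["clock"],np.round(s["joint_pos"],3),np.round(s["tool_pos"],4),np.round(s["tool_rot"],3))
ci=camera_info("wrist"); im,d=snapshot("wrist"); cv2.imwrite("pics/w1.png",im); np.save("pics/w1.npy",d); np.save("pics/w1ci.npy",ci,allow_pickle=True)
print(-np.array(ci["R"]).T@np.array(ci["t"]))
P=cloud("wrist",d,ci)
Q=near(P,.4675,.217,.045,.086,.1); print("cap",circ(Q),rect(Q))
Q=near(P,.4675,.217,.045,.05,.062); print("shoulder",rect(Q))
Q=near(P,.4675,.217,.045,.01,.062); print("both",rect(Q))
Q=near(P,.5835,.0537,.07,.03,.045)
if len(Q): print("holder",rect(Q))
E
```

```text
clock: 2.53
tool_pos: [0.4706, 0.2126, 0.2315]
tool_rot: [[-0.934, 0.359, 0.002], [0.359, 0.934, -0.002], [-0.002, -0.001, -1.0]]
contact_force: [0.6, 0.3, -0.2]
finger_gap: 0.0853
grip_force: 0.0
2.5333 [ 0.426  0.156 -0.248  1.166 -0.002  0.793] [0.4706 0.2126 0.2315] [[-0.934  0.359  0.002]
 [ 0.359  0.934 -0.002]
 [-0.002 -0.001 -1.   ]]
[0.39038997 0.24270001 0.37364756]
cap (array([466.3, 216.4]), 30.5, np.float64(92.0)) (array([466.1, 216.2]), array([59.6, 60.1]), 4.7, 3060)
shoulder (array([451.3, 222.7]), array([69.3, 36.7]), 65.6, 144)
both (array([451.2, 222.8]), array([69.3, 37.1]), 65.6, 362)
holder (array([581.6,  52.3]), array([83.9, 85.2]), 60.1, 1337)
```

View pics/w1.png

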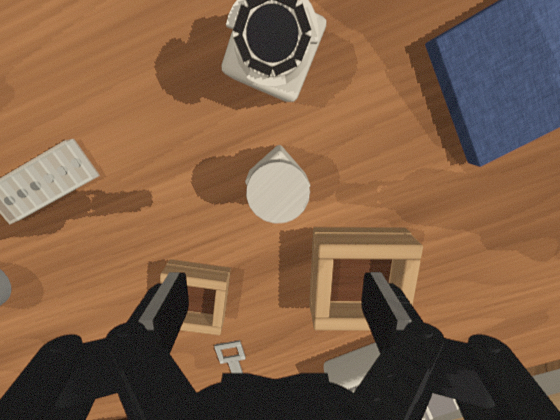

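The wrist picture shows the cap at (278,190) with one body corner at (278,150). The small holder is at (197,298), the big jar at (275,45).

Run:
```python
from h import *
from scipy.optimize import least_squares
ci=np.load("pics/w1ci.npy",allow_pickle=True).item()
V={c:cloud(c,np.load(f"pics/{c}0.npy")) for c in("scene","top")}; V["w"]=cloud("wrist",np.load("pics/w1.npy"),ci)
S=[near(P,.4672,.217,.045,.01,.05)[:,:2]*1000 for P in V.values()]
def f(p):
    o=[]
    for i,Q in enumerate(S):
        a=np.radians(p[0]); x=Q-p[1+2*i:3+2*i]; x=x@np.array([[np.cos(a),-np.sin(a)],[np.sin(a),np.cos(a)]])
        o.append(np.abs(x).max(1)-26)
    return np.concatenate(o)
for a0 in(10,21,32):
    s=least_squares(f,[a0]+[467,217]*3,loss="soft_l1"); print(np.round(s.x,1),s.cost,[len(q) for q in S])
# facet phase of cap from wrist + top
for c in("w","top"):
    Q=near(V[c],.467,.217,.045,.088,.096)[:,:2]*1000
    h=cv2.convexHull(Q.astype(np.float32))[:,0]; b=circ(np.c_[Q,Q[:,0]]/1000)[0]
    def g(p):
        d=h-p[:2]; th=np.degrees(np.arctan2(d[:,1],d[:,0])); ph=(th-p[3]+10)%20-10
        return np.hypot(*d.T)*np.cos(np.radians(ph))-p[2]
    for p0 in range(0,20,5):
        s=least_squares(g,[*b,30,p0],x_scale=[1,1,1,3]); print(c,np.round(s.x,2),round(s.cost,3),len(h))
s=r.observe();print(s["tool_pos"])
```

```text
[ 20.2 467.1 218.1 467.2 218.1 466.3 216. ] 205.93109513385775 [265, 163, 218]
[ 20.2 467.1 218.1 467.2 218.1 466.3 216. ] 205.92005655934355 [265, 163, 218]
[ 20.2 467.1 218.1 467.2 218.1 466.3 216. ] 205.92005655934355 [265, 163, 218]
w [466.11 216.19  29.89   0.7 ] 0.653 46
w [466.13 216.19  29.85   3.68] 0.61 46
w [466.13 216.16  29.91   9.  ] 0.956 46
w [466.11 216.19  29.89  20.7 ] 0.653 46
top [466.98 217.67  29.84   2.66] 1.285 30
top [466.98 217.67  29.82   3.77] 1.25 30
top [466.97 217.64  29.9   13.85] 1.719 30
top [466.97 217.64  29.9   15.88] 1.659 30
[0.47019519 0.21336401 0.23143296]
```

```bash
python3 -m crank '0.18 0.08 0.8 0.5 0; 0.18 0.08 1.8 1.06 0; 0.18 0.08 2.8 1.06 0; 0.18 0.08 3.8 1.06 0; 0.18 0.08 4.8 1.06 0; 0.18 0.08 5.6 1.06 0; 0.18 0.08 6.2 1.06 0; 0.18 0.08 6.6 1.06 0; 0.18 0.08 6.86 1.06 0; 0.18 0.08 6.86 1.06 0' 80
```

```text
clock: 3.42
tool_pos: [0.4637, 0.2208, 0.0588]
tool_rot: [[-0.899, 0.438, -0.002], [0.438, 0.899, -0.001], [0.001, -0.001, -1.0]]
contact_force: [0.2, 0.7, 0.1]
finger_gap: 0.0854
grip_force: 0.0
```

```bash
python3 -m crank '-0.18 -0.09 0 0 0; -0.18 -0.09 0 0 0; -0.18 -0.09 0 0 0.1; -0.18 -0.09 0 0 0.2; -0.18 -0.09 0 0 0.3; -0.18 -0.09 0 0 0.5; -0.18 -0.09 0 0 0.7; -0.18 -0.09 0 0 1; -0.18 -0.09 0 0 1; -0.18 -0.09 0 0 1' 80
```

```text
clock: 4.25
tool_pos: [0.4684, 0.2167, 0.0613]
tool_rot: [[-0.899, 0.439, 0.002], [0.439, 0.899, 0.0], [-0.002, 0.001, -1.0]]
contact_force: [-2.8, -1.7, 10.0]
finger_gap: 0.0582
grip_force: 83.1
```

```bash
python3 -m crank '0 0 -0.4 0 1; 0 0 -1 0 1; 0 0 -1.7 0 1; -0.3 -0.2 -2.4 0 1; -1 -0.6 -2.8 0 1; -1.9 -1.1 -2.8 0 1; -2.9 -1.6 -2.8 0 1; -3.9 -2.15 -2.8 0 1; -4.8 -2.7 -2.8 0 1; -5.5 -3.05 -2.8 0 1' 90; python3 -m crank '-0.6 -0.3 0 -1 1; -1 -0.55 0 -2 1; -1.3 -0.7 0 -3 1; -1.53 -0.82 0 -4 1; -1.53 -0.82 0 -5 1; -1.53 -0.82 0 -6 1; -1.53 -0.82 0 -7 1; -1.53 -0.82 0 -8 1; -1.53 -0.82 0 -8 1; -1.53 -0.82 0 -8 1'
cat > m.py <<'E'
from h import *
from scipy.optimize import least_squares
import sys
tag=sys.argv[1]; zb=float(sys.argv[2]); a0=float(sys.argv[3])  # zb: jar bottom height
s=r.observe(); T=np.array(s["tool_pos"])*1000; print(s["clock"],np.round(T,1),np.round(np.degrees(np.arctan2(s["tool_rot"][1][1],s["tool_rot"][0][1])),1))
for c in("scene","top","wrist"):
    ci=camera_info(c); im,d=snapshot(c); cv2.imwrite(f"pics/{c}{tag}.png",im)
    P=cloud(c,d,ci); H=near(P,.583,.0535,.07,.034,.042)
    if len(H)>100: print(c,"holder",rect(H))
    Q=near(P,T[0]/1000,T[1]/1000,.045,zb+.008,zb+.05)
    print(c,"n",len(Q))
    if len(Q)>60:
        Q=Q[:,:2]*1000
        def f(p):
            a=np.radians(p[0]); x=(Q-p[1:])@np.array([[np.cos(a),-np.sin(a)],[np.sin(a),np.cos(a)]]); return np.abs(x).max(1)-26
        q=least_squares(f,[a0,*T[:2]],loss="soft_l1"); print(c,"jar yaw,xy",np.round(q.x,1),round(q.cost/len(Q),2))
E
python3 m.py a 0.07 60
```

```text
clock: 5.08
tool_pos: [0.5583, 0.0858, 0.13]
tool_rot: [[-0.898, 0.44, -0.0], [0.44, 0.898, -0.001], [-0.0, -0.001, -1.0]]
contact_force: [0.4, 0.5, -3.5]
finger_gap: 0.0585
grip_force: 97.0
clock: 5.92
tool_pos: [0.5828, 0.0526, 0.1298]
tool_rot: [[-0.971, -0.239, -0.001], [-0.239, 0.971, -0.0], [0.001, 0.0, -1.0]]
contact_force: [0.8, 0.2, -3.2]
finger_gap: 0.0585
grip_force: 97.0
5.9167 [582.8  52.6 129.8] 103.8
scene holder (array([584.8,  52.9]), array([83.6, 89.3]), 60.3, 368)
scene n 259
scene jar yaw,xy [ 60.3 581.5  53. ] 0.75
top n 0
wrist holder (array([581.9,  51.8]), array([83.8, 83.6]), 60.0, 3439)
wrist n 2161
wrist jar yaw,xy [ 60.4 581.3  51.6] 0.03
```

```bash
python3 -m crank '-0.02 0 0.3 0 1; -0.02 0 0.7 0 1; -0.02 0 1 0 1; -0.02 0 1.2 0 1; -0.02 0 1.4 0 1; -0.02 0 1.6 0 1; -0.02 0 1.8 0 1; -0.02 0 2 0 1; -0.02 0 2.2 0 1; -0.02 0 2.2 0 1'; python3 m.py b 0.03 60
```

```text
clock: 6.9
tool_pos: [0.584, 0.0527, 0.0749]
tool_rot: [[-0.97, -0.242, 0.001], [-0.242, 0.97, 0.0], [-0.001, -0.0, -1.0]]
contact_force: [0.8, 0.1, -2.2]
finger_gap: 0.0589
grip_force: 97.1
6.9 [584.   52.7  74.9] 104.0
scene holder (array([584.7,  53. ]), array([83.7, 87.2]), 60.0, 383)
scene n 375
scene jar yaw,xy [ 60.1 582.3  52.9] 3.99
top n 0
wrist holder (array([582.1,  51.7]), array([83.7, 83.9]), 60.0, 5793)
wrist n 3376
wrist jar yaw,xy [ 60.5 582.4  51.7] 2.41
```

```bash
python3 -m crank '0 0 0.03 0 1; 0 0 0.06 0 1; 0 0 0.06 0 1; 0 0 0.06 0 1; 0 0 0.06 0 1; 0 0 0.06 0 1; 0 0 0.06 0 1; 0 0 0.06 0 1; 0 0 0.06 0 1; 0 0 0.06 0 1' 110
python3 - <<'E'
from bench import r
print(r.observe()["torque"], r.observe()["joint_pos"][5])
E
```

```text
clock: 7.88
tool_pos: [0.5841, 0.0527, 0.0747]
tool_rot: [[-0.97, -0.242, 0.001], [-0.242, 0.97, 0.0], [-0.001, -0.0, -1.0]]
contact_force: [-3.3, -0.6, 7.3]
finger_gap: 0.0583
grip_force: 116.6
[-0.08307346  0.63825745 -0.01052931] -0.15402462750054569
```

```bash
python3 -m crank '0 0 0 -0.8 1; 0 0 0 -1.6 1; 0 0 -0.01 -2.4 1; 0 0 -0.02 -3.2 1; 0 0 -0.03 -4 1; 0 0 -0.035 -4.8 1; 0 0 -0.04 -5.6 1; 0 0 -0.05 -6.4 1; 0 0 -0.055 -7.2 1; 0 0 -0.06 -8 1'
python3 - <<'E'
from bench import r
print(r.observe()["torque"], r.observe()["joint_pos"][5])
E
python3 m.py c 0.013 67
```

```text
clock: 8.72
tool_pos: [0.5852, 0.053, 0.0762]
tool_rot: [[-0.585, -0.811, 0.003], [-0.811, 0.585, 0.001], [-0.002, -0.002, -1.0]]
contact_force: [-0.7, -0.6, 5.1]
finger_gap: 0.0585
grip_force: 116.2
[ 0.10884125  0.04502922 -0.04403592] -0.8555092819424205
8.7167 [585.2  53.   76.2] 144.2
scene holder (array([585.1,  52.8]), array([83.6, 87.8]), 59.9, 409)
scene n 516
scene jar yaw,xy [ 76.4 588.3  52.2] 5.68
top n 0
wrist holder (array([577. ,  42.3]), array([62.7, 84.3]), 59.8, 5351)
wrist n 5225
wrist jar yaw,xy [ 89.3 578.4  46.8] 4.45
```

```bash
sed -i 's/zb+.008,zb+.05)/.042,.0665)/' m.py; python3 m.py d 0 65
python3 - <<'E'
import cv2,numpy as np
a=cv2.resize(cv2.imread("pics/scened.png")[170:270,250:370],None,fx=4,fy=4,interpolation=2)
b=cv2.resize(cv2.imread("pics/wristd.png"),(533,400))
cv2.imwrite("pics/v3.png",np.hstack([a[:400,:260+0],b]) if 0 else b); cv2.imwrite("pics/v3s.png",a)
from bench import r; print(r.observe()["torque"])
E
```

```text
8.8667 [585.2  53.   76.2] 144.0
scene holder (array([585.8,  52.4]), array([83.7, 87.2]), 60.0, 396)
scene n 155
scene jar yaw,xy [ 66.3 583.8  53.9] 0.94
top n 0
wrist holder (array([577.1,  42.3]), array([62.8, 84.4]), 60.0, 5352)
wrist n 1431
wrist jar yaw,xy [ 65.5 583.7  51.6] 0.07
[0.06319244 0.09174064 0.10016046]
```

View pics/v3.png

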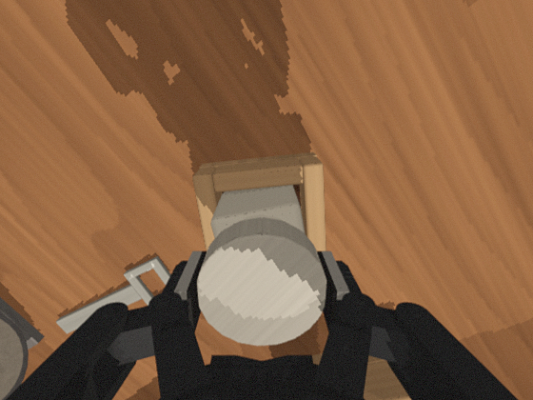

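The wrist picture shows the jar seated in the holder, turned about 5.5° anticlockwise against it, with the cap still held at (262,285).

```bash
python3 -m crank '0 0 0 -0.4 1; 0 0 -0.01 -0.8 1; 0 0 -0.02 -1.2 1; 0 0 -0.02 -1.6 1; 0 0 -0.03 -2 1; 0 0 -0.03 -2.5 1; 0 0 -0.04 -2.5 1; 0 0 -0.05 -2.5 1; 0 0 -0.06 -2.5 1; 0 0 -0.06 -2.5 1';python3 m.py e 0 65;  python3 - <<'E'
from bench import r; print(r.observe()["torque"])
E
```

```text
clock: 9.85
tool_pos: [0.5846, 0.0529, 0.077]
tool_rot: [[-0.4, -0.917, 0.002], [-0.917, 0.4, 0.0], [-0.001, -0.002, -1.0]]
contact_force: [1.6, 0.8, 5.3]
finger_gap: 0.0582
grip_force: 116.2
9.85 [584.6  52.9  77. ] 156.4
scene holder (array([584.4,  53.2]), array([83.6, 87.8]), 60.0, 413)
scene n 155
scene jar yaw,xy [ 66.3 583.8  54.4] 1.25
top n 0
wrist holder (array([576.9,  42. ]), array([62.3, 84.3]), 60.0, 5351)
wrist n 1440
wrist jar yaw,xy [ 65.5 583.3  51.8] 0.08
[ 0.20346468 -0.45254817  0.01601622]
```

```bash
python3 -m crank '0 0 -0.04 0 1; 0 0 -0.08 0 1; 0 0 -0.12 0 1; 0 0 -0.16 0 1; 0 0 -0.2 0 1; 0 0 -0.24 0 1; 0 0 -0.28 0 1; 0 0 -0.28 0 1; 0 0 -0.28 0 1; 0 0 -0.28 0 1'
cat >> m.py <<'E'
    if c=="wrist":
        Q=near(P,T[0]/1000,T[1]/1000,.045,.05,.085); h,e=np.histogram(Q[:,2]*1000,np.arange(50,86,1)); print(dict(zip(e[:-1].astype(int).tolist(),h.tolist())))
E
python3 m.py f 0 65
```

```text
clock: 10.83
tool_pos: [0.5835, 0.0527, 0.0833]
tool_rot: [[-0.399, -0.917, -0.0], [-0.917, 0.399, -0.0], [0.0, 0.0, -1.0]]
contact_force: [-0.3, 0.7, -0.7]
finger_gap: 0.0583
grip_force: 117.3
10.8333 [583.5  52.7  83.3] 156.5
scene holder (array([585.2,  52.8]), array([83.6, 88.4]), 60.1, 430)
scene n 151
scene jar yaw,xy [ 63.8 583.5  53.5] 1.33
top n 0
wrist holder (array([577.9,  43.9]), array([66.1, 84.4]), 59.9, 5093)
wrist n 1297
wrist jar yaw,xy [ 65.5 583.3  51.8] 0.08
{50: 49, 51: 45, 52: 45, 53: 42, 54: 44, 55: 46, 56: 52, 57: 43, 58: 57, 59: 39, 60: 57, 61: 44, 62: 56, 63: 52, 64: 102, 65: 144, 66: 158, 67: 378, 68: 509, 69: 239, 70: 61, 71: 38, 72: 15, 73: 2, 74: 0, 75: 0, 76: 0, 77: 0, 78: 0, 79: 0, 80: 0, 81: 0, 82: 0, 83: 0, 84: 0}
```

```bash
python3 -m crank '0 0 -0.15 0 1; 0 0 -0.3 0 1; 0 0 -0.5 0 1; 0 0 -0.7 0 1; 0 0 -0.9 0 1; 0 0 -1.06 0 1; 0 0 -1.06 0 1; 0 0 -1.06 0 1; 0 0 -1.06 0 1; 0 0 -1.06 0 1'
cat >> m.py <<'E'
    if c!="top":
        np.save(f"pics/{c}{tag}.npy",P)
        Q=near(P,T[0]/1000,T[1]/1000,.05,.134,.147); h=np.percentile(Q[:,2],[5,50,95]); print(c,"cap top z",h,circ(near(Q,T[0]/1000,T[1]/1000,.0325,.135,.147)))
        Q=near(P,T[0]/1000,T[1]/1000,.022,.09,.104); print(c,"mouth",len(Q),circ(Q) if len(Q) else "")
E
python3 m.py g 0 65
python3 - <<'E'
import cv2,numpy as np
a=cv2.resize(cv2.imread("pics/sceneg.png")[165:265,260:360],(420,420),interpolation=2)
b=cv2.imread("pics/wristg.png")[:,100:460]
cv2.imwrite("pics/v4.png",np.hstack([a,b]))
E
```

```text
clock: 11.82
tool_pos: [0.5833, 0.0527, 0.1095]
tool_rot: [[-0.399, -0.917, -0.001], [-0.917, 0.399, -0.0], [0.0, 0.001, -1.0]]
contact_force: [0.3, -0.1, -0.8]
finger_gap: 0.058
grip_force: 117.3
11.8167 [583.3  52.7 109.5] 156.5
scene holder (array([585.6,  52.6]), array([83.9, 86.2]), 60.6, 428)
scene n 164
scene jar yaw,xy [ 64.4 583.5  54.2] 1.27
scene cap top z [0.13599438 0.13975224 0.14275313] (array([584.3,  52.9]), 31.9, np.float64(139.8))
scene mouth 40 (array([588.4,  52.3]), 20.0, np.float64(93.7))
top n 0
wrist holder (array([581.3,  49.6]), array([79.6, 84.3]), 60.2, 4371)
wrist n 920
wrist jar yaw,xy [ 65.4 583.2  51.8] 0.07
{50: 28, 51: 32, 52: 34, 53: 33, 54: 30, 55: 26, 56: 32, 57: 30, 58: 39, 59: 35, 60: 26, 61: 34, 62: 39, 63: 35, 64: 67, 65: 106, 66: 161, 67: 351, 68: 474, 69: 196, 70: 81, 71: 84, 72: 79, 73: 77, 74: 61, 75: 69, 76: 36, 77: 24, 78: 23, 79: 22, 80: 21, 81: 19, 82: 25, 83: 23, 84: 23}
wrist cap top z [0.13786724 0.13957355 0.1415506 ] (array([582.8,  51.3]), 32.0, np.float64(139.6))
wrist mouth 71 (array([576.2,  35.2]), 10.1, np.float64(92.0))
```

View pics/v4.png

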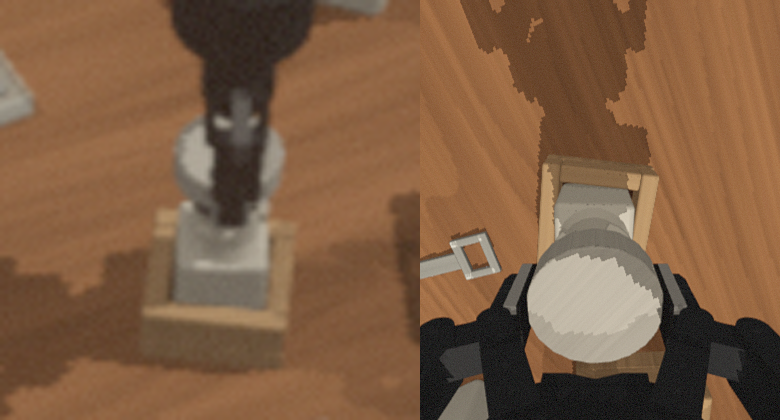

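The picture shows the cap held level over the jar (left half, cap at (228,165), jar seated below). Its top is at z = 0.1397 m, so its rim is about 2 cm above the mouth, and it is within 1 mm of the jar's centre.

```bash
python3 -c "
from bench import r
print(r.sign_off())"
```

```text
the job is handed in; nothing more can be done
None
```

The job is handed in: the jar sits in the small holder, and its unscrewed cap is held level about 2 cm above the middle of the mouth, turned roughly 47–54° relative to the jar.

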